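Free and park a stuck saw-gauge carriage

ROBOT

A 6-joint arm with a two-finger parallel gripper is mounted at the origin on the work surface. World frame = base frame: x ahead of the robot, y to its left, z up, the work surface at z = 0. Lengths are in m, angles in rad, forces in N, time in s.
With the tool pointing down it reaches from about 0.325 to 0.9 m from the base axis. Payload 3.5 kg.
Tool frame: the origin (TCP) lies where the fingers leave the gripper's body, on its centre line; the fingertips stand 73 mm ahead of it and the grasp point (between the pads) lies 54 mm ahead of it; z points along the fingers, y is the line along which they close (so a half turn about z gives the same grasp; the last joint's range is limited). The gripper opens to 85 mm and grips with 20 to 120 N. Pads are 22 mm wide; open, the fingers measure 114 mm over their backs; the gripper's body (76 mm by 85 mm) begins 54 mm behind the grasp point. The pads swing forward as they close: fully open they stand 13 mm farther back than shut.
Start: joints at [-1.359, 0.276, -0.026, 1.268, 0, 1.467], TCP at [0.194, -0.594, 0.304] pointing down, gripper open.
Joint ranges: [-3.12, 3.12], [-0.85, 1.88], [-1.08, 1.24], [-1.95, 2.15], [-1.57, 1.53], [-3.14, 3.14]. Speed limits (rad/s): [2.57, 2.57, 3.14, 3.14, 3.14, 3.14].

INTERFACE

Orientations are given as a unit quaternion [x, y, z, w].
In Python, from cell import ctrl gives the robot as it stands.
- The arm moves only by the tool step_arm, never from a script. Its argument "deltas" is a list of rows, each an object of numbers: "gripper": the opening, from -1 (shut) to 1 (fully open); "tx", "ty", "tz": the shift along the tool's x, y, z in mm; "spin": the turn about the tool's z in rad. In form: [{"gripper": .., "tx": .., "ty": .., "tz": .., "spin": ..}, ...]. A call has 1 to 5 rows; each row shifts and turns the commanded pose from where the row before left it, along the tool's axes as they then stand; what a row does not reach is not made up. A row lasts 1/12 s, in which the tool goes at most 41.7 mm and 7.16 degrees, less where a joint would pass 70% of its speed; a pose out of reach is approached as far as the arm can. A call is refused whole if a number of a shift passes 41.7 or a number of a turn 0.125, either way. A call with a gripper value outside its range is refused whole. The fingers move at their own pace and stop on an object; the grip force is fixed at half the most. Time passes only in rows, so rows that do not move let the fingers close. It gives the time, the measured TCP pose, the force, the opening and the grip force at its end, in the units of the state.
- ctrl.get_state(): the state, without advancing time (a new reading comes with each control period).
- ctrl.snapshot(name): name is "scene" or "top" or "wrist"; returns the picture (400x640x3 uint8, red, green, blue); there is no depth.
- ctrl.camera_info(name): a dict with "fx", "fy", "cx", "cy" (pixels), "dist" ([k1, k2, p1, p2, k3] as OpenCV has them; the pictures are not rectified), "xyz" and "orientation" of the camera in the world. Camera axes: x right, y down, z forward; pixel columns grow to the right and rows downward; lengths in m; the calibration is good to about 2 mm. A picture is of the moment at which its call begins: read the wrist's pose just before it. camera_info takes no time and is no camera call; for the wrist camera it gives the pose at the moment of the call.
- ctrl.finish_job(): hands the job in; it is judged then, once.
The state is a dict: "time_s": time; "joint_positions": joint angles; "joint_velocities": joint speeds; "effort": joint torques, N m; "eef_pos": TCP position; "orientation": TCP orientation; "ft_force": force on the tool from outside, world axes, zero at the start; "wrist_torque": the same for the moment, N m; "opening": opening from 0.0 (shut) to 1.0 (fully open); "grip_force": force on a finger pad.
Only numpy, scipy, OpenCV 4.12 (cv2) and the standard library are available. Lean on these libraries where they do the work, as an engineer would, in place of code of your own. Each camera call takes 0.05 s, during which the arm holds its last target. There are 200 camera calls.

TASK

The orange length-gauge carriage has stuck on its aluminium rail. Push it towards the green hood until it breaks free, then ease it on until its rubber nose presses gently against the end stop hidden inside the hood and stays resting there, without slamming or forcing it. Finally press the red locking plunger on the carriage fully down, let go, and leave the flask, tape, screwdriver and screw box where they are.

Things in the scene. Friction and masses are not known exactly. Their poses are not given: they have to be found in the camera images.
- rail: Aluminium rail of a chop-saw length gauge, fixed on the table, 70 mm wide, 20 mm high. Origin at table height on its centre line; x axis along the rail the way the carriage must go (to the hood), z up; from x = -190 (black end block, 30 mm high) to 215 mm. A green hood, 70 mm wide, covers it from x = 75 to 215 mm.
- hood_mouth (a point): Middle of the top edge of the fixed green hood's open mouth, 68 mm above the table, rail x = 75 mm. Inside, out of sight, is a sprung rubber end stop; where along the rail it stands differs each time. It yields about 0.8 mm per newton, for 14 mm at most, then is solid; over 18 N on it is too hard.
- carriage (a joint): Travel of the orange carriage along rail x, in m, growing to the hood; starts at 0 to 0.018, where it is stuck: pushing takes some 12 to 21 N until it breaks free at 0.028 to 0.040. Then it slides with a drag of about 6 N and meets the hidden stop at 0.085 to 0.135; the stop's push adds to the drag. When let go there it stays by friction, with up to 6 N on the stop.
- block_top (a point): Centre of the carriage block's top face: orange block 70 mm long (along the rail), 64 mm wide, top 57 mm above the table. At travel 0 it is at rail x = -115 mm.
- push_plate (a point): Middle of the upright aluminium push plate at the rear (away from the hood) of the carriage: 8 mm thick along the rail, 50 mm wide, from 57 to 117 mm above the table. The point is half-way through the thickness, 95 mm above the table, 31 mm behind the block's centre. Push it from behind, or pinch its 8 mm thickness from above.
- nose: Black rubber nose, 22 mm diameter, 12 mm long, on the 16 mm steel rod that points from the carriage to the hood, 40 mm above the table; x axis along rail x. Origin at the centre of its rear face, 113 mm ahead of the block's centre; its front face is 12 mm farther. It enters the hood and meets the hidden stop. Do not touch it with the gripper.
- plunger_top (a point): Middle of the top of the red locking plunger's button (26 mm diameter) on the carriage, 18 mm ahead of the carriage's centre, 83 mm above the table when up. It is pressed straight down 10 mm and stays where it is left; it moves with about 4 N, then is solid.
- plunger (a joint): How far the red plunger is pressed, in m: 0 up (at the start), 0.010 fully down.
- flask: Blue drinking flask with black cap, 72 mm diameter, 200 mm high, standing loose; origin at its foot. Leave alone.
- tape: Loose roll of yellow tape lying flat, 90 mm diameter, 24 mm high; origin at the centre of its underside. Leave alone.
- screwdriver: Loose screwdriver lying on the table, about 0.2 m long along its x axis; origin on the underside. Leave alone.
- screwbox: Loose cardboard box of screws, 70 x 50 x 35 mm; origin at the centre of its underside. Leave alone.

How it is judged:
By the outcome, as a careful person would: the job done as asked, in the order asked, and still so for the second after the job is handed in, with the robot touching nothing.
It also fails if it takes over 72 s, if anything falls off the work surface, if the arm or the gripper's body presses on something with over 40 N, if the wrist force passes 120 N, or if a joint passes its speed limit or range.

## Working session

There is one attempt and no reset: what is moved stays moved. The work goes in short steps, Python scripts to look and compute and a tool call to move; the robot and the scene stay as the last step left them, time stands still between calls to the robot, and variables do not carry over. Pictures are saved under pics/ and viewed, at most 10 in all, crops included, and the job is handed in when it is done.

Besides the shell and the picture viewer there is one more tool, called after "Call:" as a command line: name --argument value ..., lists and objects as JSON in quotes. step_arm: Moves the arm, as the interface text tells. Its arguments: {"type":"object","properties":{"deltas":{"type":"array","items":{"type":"object","properties":{"gripper":{"type":"number"},"tx":{"type":"number"},"ty":{"type":"number"},"tz":{"type":"number"},"spin":{"type":"number"}}}}},"required":["deltas"]}

```bash
mkdir -p pics; python3 - <<'E'
from cell import ctrl
import cv2,numpy as np
s=ctrl.get_state();print(s['time_s'],s['eef_pos'],s['orientation'],s['ft_force'])
ims=[]
for n in("scene","top"):
    im=ctrl.snapshot(n);cv2.imwrite(f'pics/{n}0.png',im[:,:,::-1]);ims.append(im)
    print(n,ctrl.camera_info(n))
E
```

```text
0.0 [ 0.19338914 -0.59368305  0.30272838] [ 9.87636577e-01  1.56756864e-01 -4.88279499e-05 -1.12953352e-03] [-0.68652177  0.0311185  -0.31999483]
scene {'fx': 462.12470344240853, 'fy': 462.12470344240853, 'cx': 319.2350339156616, 'cy': 198.8480208489386, 'dist': array([-0.05133419,  0.        ,  0.        ,  0.        ,  0.        ]), 'xyz': array([1.14606477, 0.48504389, 0.57001167]), 'orientation': array([ 0.395631  ,  0.78813358, -0.4177817 , -0.21858642])}
top {'fx': 487.5102440881891, 'fy': 487.5102440881891, 'cx': 322.99470516891137, 'cy': 203.5926123743164, 'dist': array([0.03058026, 0.        , 0.        , 0.        , 0.        ]), 'xyz': array([0.46827493, 0.06263916, 0.9308228 ]), 'orientation': array([ 0.70658505, -0.70472423,  0.05414835, -0.03419474])}
```

View pics/top0.png

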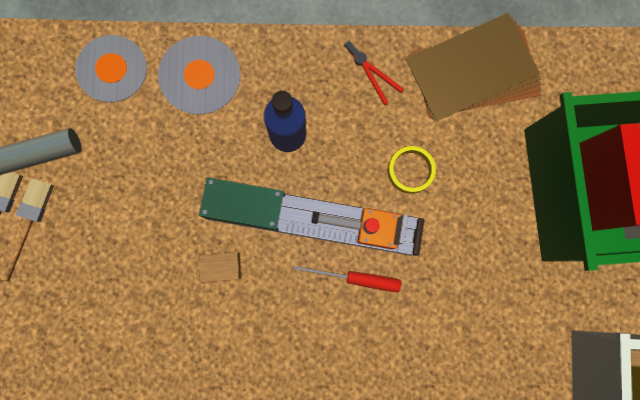

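View pics/scene0.png

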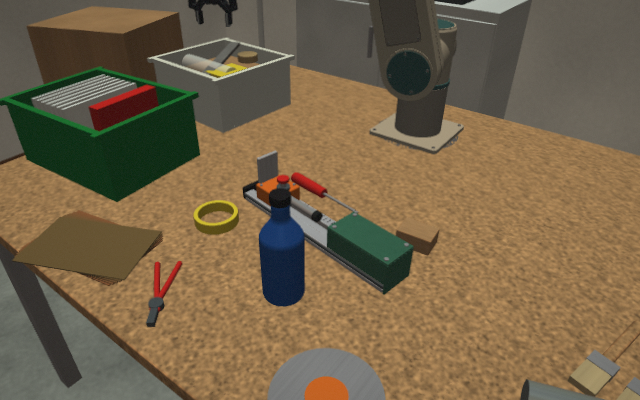

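The top view shows the hood at about (243,204), the orange block at (380,228) with the red plunger at (372,226), the end block at (418,237), the screwdriver at (350,280), the tape at (412,169) and the flask at (286,120). The scene view agrees with this.

```bash
cat >h.py <<'E'
from cell import ctrl
import cv2,numpy as np
from scipy.spatial.transform import Rotation as R
def ray(ci,px):
    K=np.array([[ci['fx'],0,ci['cx']],[0,ci['fy'],ci['cy']],[0,0,1]])
    p=cv2.undistortPoints(np.array(px,float).reshape(-1,1,2),K,ci['dist']).reshape(-1,2)
    d=np.c_[p,np.ones(len(p))]
    return ci['xyz'],R.from_quat(ci['orientation']).apply(d)
def onz(ci,px,z):
    o,d=ray(ci,px);return o+d*((z-o[2])/d[:,2])[:,None]
def blobs(im,lo,hi,amin=30):
    m=cv2.inRange(cv2.cvtColor(im,cv2.COLOR_RGB2HSV),np.array(lo),np.array(hi))
    c,_=cv2.findContours(m,cv2.RETR_EXTERNAL,cv2.CHAIN_APPROX_NONE)
    return [k for k in c if cv2.contourArea(k)>amin]
def cen(k):
    M=cv2.moments(k);return [M['m10']/M['m00'],M['m01']/M['m00']]
E
python3 - <<'E'
from h import *
im=cv2.imread('pics/top0.png')[:,:,::-1].copy();ci=ctrl.camera_info('top')
for n,lo,hi,z in(('hood',(60,60,30),(90,255,150),.068),('red',(0,190,120),(4,255,255),.083),('orange',(8,180,150),(16,255,255),.057),('driver',(0,190,120),(4,255,255),.02),('box',(8,60,60),(18,160,150),.035)):
    for k in blobs(im,lo,hi,100):
        c=cen(k)
        if 180<c[0]<440 and 150<c[1]<310:
            r=cv2.minAreaRect(k);b=onz(ci,cv2.boxPoints(r),z)
            print(n,np.round(c,1),np.round(onz(ci,[c],z)[0],4),'box',np.round(b[:,:2],3).tolist())
print(onz(ci,[[401,215],[424,218],[418,255],[410,216],[413,168]],.03).round(3))
cv2.imwrite('pics/crop.png',cv2.resize(im[150:310,190:440],None,fx=3.2,fy=3.2,interpolation=2)[:,:,::-1])
E
```

```text
hood [241.3 202.9] [0.5773 0.1834 0.068 ] box [[0.556, 0.257], [0.623, 0.247], [0.599, 0.109], [0.532, 0.12]]
red [373.9 281.3] [ 0.4403 -0.0491  0.083 ] box [[0.438, -0.001], [0.46, -0.005], [0.443, -0.096], [0.422, -0.091]]
red [371.7 225. ] [ 0.5376 -0.0465  0.083 ] box [[0.548, -0.035], [0.548, -0.058], [0.527, -0.057], [0.527, -0.035]]
orange [378.2 227.5] [ 0.5352 -0.0616  0.057 ] box [[0.509, -0.025], [0.572, -0.036], [0.561, -0.104], [0.498, -0.092]]
driver [373.9 281.3] [ 0.4382 -0.0574  0.02  ] box [[0.436, -0.006], [0.459, -0.01], [0.441, -0.108], [0.418, -0.103]]
driver [371.7 225. ] [ 0.5427 -0.0546  0.02  ] box [[0.554, -0.042], [0.554, -0.067], [0.531, -0.066], [0.531, -0.042]]
box [419.6 236. ] [ 0.5215 -0.141   0.035 ] box [[0.487, -0.119], [0.557, -0.134], [0.553, -0.16], [0.482, -0.145]]
box [397.8 230. ] [ 0.5325 -0.101   0.035 ] box [[0.506, -0.091], [0.564, -0.102], [0.562, -0.111], [0.505, -0.1]]
[[ 0.561 -0.108  0.03 ]
 [ 0.555 -0.151  0.03 ]
 [ 0.487 -0.138  0.03 ]
 [ 0.559 -0.125  0.03 ]
 [ 0.65  -0.133  0.03 ]]
```

View pics/crop.png

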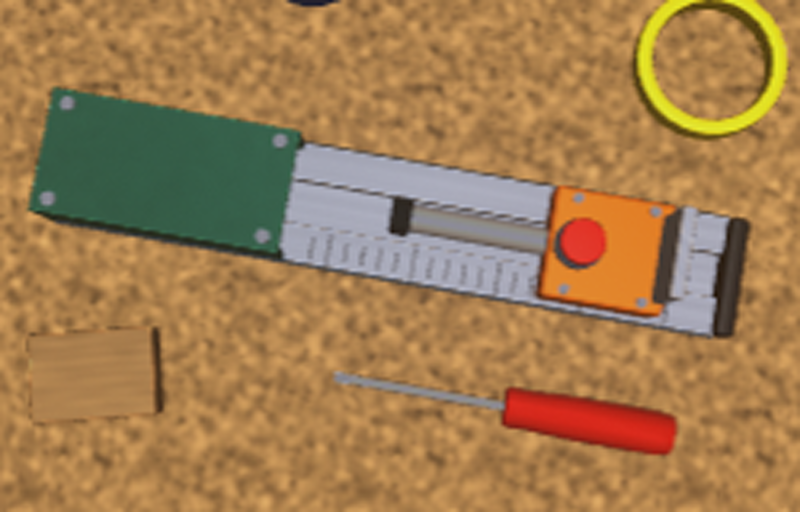

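```bash
python3 - <<'E'
from h import *
s=ctrl.get_state();r=R.from_quat(s['orientation']);d=(np.array([.529,-.0947,.24])-s['eef_pos'])*1000
n=22;sp=-2.655/n
rows=[]
for i in range(n):
    t=r.inv().apply(d/n);rows.append([round(v,1) for v in t]);r=r*R.from_euler('z',sp)
print(sp);print(rows);print(r.as_matrix().round(3))
E
```

```text
-0.12068181818181817
[[np.float64(21.5), np.float64(-16.8), np.float64(2.9)], [np.float64(23.4), np.float64(-14.1), np.float64(2.9)], [np.float64(24.9), np.float64(-11.2), np.float64(2.9)], [np.float64(26.1), np.float64(-8.1), np.float64(2.9)], [np.float64(26.9), np.float64(-4.9), np.float64(2.9)], [np.float64(27.3), np.float64(-1.6), np.float64(2.9)], [np.float64(27.3), np.float64(1.6), np.float64(2.9)], [np.float64(26.9), np.float64(4.9), np.float64(2.9)], [np.float64(26.1), np.float64(8.1), np.float64(2.9)], [np.float64(24.9), np.float64(11.2), np.float64(2.9)], [np.float64(23.4), np.float64(14.1), np.float64(2.9)], [np.float64(21.5), np.float64(16.8), np.float64(2.9)], [np.float64(19.3), np.float64(19.3), np.float64(2.9)], [np.float64(16.9), np.float64(21.5), np.float64(2.9)], [np.float64(14.2), np.float64(23.4), np.float64(2.9)], [np.float64(11.3), np.float64(24.9), np.float64(2.9)], [np.float64(8.2), np.float64(26.1), np.float64(2.9)], [np.float64(5.0), np.float64(26.9), np.float64(2.9)], [np.float64(1.7), np.float64(27.3), np.float64(2.9)], [np.float64(-1.6), np.float64(27.3), np.float64(2.9)], [np.float64(-4.9), np.float64(26.9), np.float64(2.9)], [np.float64(-8.1), np.float64(26.1), np.float64(2.9)]]
[[-0.985  0.171 -0.   ]
 [ 0.171  0.985  0.002]
 [ 0.001  0.002 -1.   ]]
```

Call:
step_arm --deltas '[{"tx": 21.5, "ty": -17, "tz": 3, "spin": -0.1207, "gripper": 1}, {"tx": 23.5, "ty": -14, "tz": 3, "spin": -0.1207, "gripper": 1}, {"tx": 25, "ty": -11, "tz": 3, "spin": -0.1207, "gripper": 1}, {"tx": 26, "ty": -8, "tz": 3, "spin": -0.1207, "gripper": 1}, {"tx": 27, "ty": -5, "tz": 3, "spin": -0.1207, "gripper": 1}]'

```text
time_s: 0.52
eef_pos: [0.2704, -0.4796, 0.2882]
orientation: [0.895, 0.446, 0.0, -0.001]
ft_force: [0.2, 0.2, -0.5]
opening: 1.003
grip_force: 0.0
```

Call:
step_arm --deltas '[{"tx": 27, "ty": -1.5, "tz": 3, "spin": -0.1207, "gripper": 1}, {"tx": 27, "ty": 1.5, "tz": 3, "spin": -0.1207, "gripper": 1}, {"tx": 27, "ty": 5, "tz": 3, "spin": -0.1207, "gripper": 1}, {"tx": 26, "ty": 8, "tz": 3, "spin": -0.1207, "gripper": 1}, {"tx": 25, "ty": 11, "tz": 3, "spin": -0.1207, "gripper": 1}]'

```text
time_s: 0.93
eef_pos: [0.3461, -0.3665, 0.2733]
orientation: [0.722, 0.692, 0.0, -0.0]
ft_force: [-0.0, -0.5, 0.0]
opening: 0.999
grip_force: 0.0
```

Call:
step_arm --deltas '[{"tx": 23.5, "ty": 14, "tz": 3, "spin": -0.1207, "gripper": 1}, {"tx": 21.5, "ty": 17, "tz": 3, "spin": -0.1207, "gripper": 1}, {"tx": 19, "ty": 19, "tz": 3, "spin": -0.1207, "gripper": 1}, {"tx": 17, "ty": 21.5, "tz": 3, "spin": -0.1207, "gripper": 1}, {"tx": 14, "ty": 23.5, "tz": 3, "spin": -0.1207, "gripper": 1}]'

```text
time_s: 1.35
eef_pos: [0.4222, -0.2534, 0.2584]
orientation: [0.484, 0.875, 0.0, -0.0]
ft_force: [-0.0, -0.1, -1.6]
opening: 1.004
grip_force: 0.0
```

Call:
step_arm --deltas '[{"tx": 11, "ty": 25, "tz": 3, "spin": -0.1207, "gripper": 1}, {"tx": 8, "ty": 26, "tz": 3, "spin": -0.1207, "gripper": 1}, {"tx": 5, "ty": 27, "tz": 3, "spin": -0.1207, "gripper": 1}, {"tx": 1.5, "ty": 27, "tz": 3, "spin": -0.1207, "gripper": 1}, {"tx": -1.5, "ty": 27, "tz": 3, "spin": -0.1207, "gripper": 1}]'

```text
time_s: 1.77
eef_pos: [0.4986, -0.1408, 0.2434]
orientation: [0.202, 0.979, 0.0, -0.0]
ft_force: [0.5, 0.8, 0.2]
opening: 1.003
grip_force: 0.0
```

Call:
step_arm --deltas '[{"tx": -5, "ty": 27, "tz": 0, "spin": -0.1207, "gripper": 1}, {"tx": -8, "ty": 26, "tz": 0, "spin": -0.1207, "gripper": 1}, {"gripper": 1}, {"gripper": 1}, {"gripper": 1}]'

```text
validation failed for argument at $.de...
```

```bash
python3 - <<'E'
from h import *
s=ctrl.get_state();print(s['time_s'],s['eef_pos'],R.from_quat(s['orientation']).as_matrix().round(4).tolist(),s['ft_force'],s['joint_positions'])
ci=ctrl.camera_info('wrist');print(ci)
im=ctrl.snapshot('wrist');cv2.imwrite('pics/w1.png',im[:,:,::-1])
E
```

```text
1.7667 [ 0.49858816 -0.14083404  0.24335297] [[-0.9184, 0.3956, -0.0007], [0.3956, 0.9184, 0.0003], [0.0008, -0.0, -1.0]] [0.48135116 0.8443432  0.18587009] [-4.00096793e-01  1.29631778e-01 -3.40481213e-01  1.10147838e+00
 -3.48087693e-05  6.62655137e-03]
{'fx': 302.5783457940281, 'fy': 302.5783457940281, 'cx': 323.4560804392557, 'cy': 200.0727466029632, 'dist': array([-0.02114953,  0.        ,  0.        ,  0.        ,  0.        ]), 'xyz': array([ 0.42733141, -0.10996874,  0.31363592]), 'orientation': array([0.82508821, 0.54328794, 0.08480336, 0.12990785])}
```

View pics/w1.png

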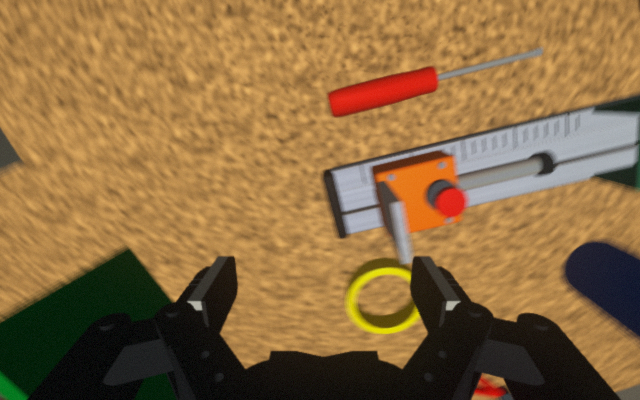

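The wrist view shows the orange block at (415,190), the red button at (452,201) and the grey plate at about (398,225). The plate isn't yet centred between the fingers.

```bash
python3 - <<'E'
from h import *
ci=ctrl.camera_info('wrist');im=cv2.imread('pics/w1.png')[:,:,::-1].copy()
for k in blobs(im,(0,200,100),(4,255,255),100):
    print(cen(k),onz(ci,[cen(k)],.083))
print(onz(ci,[[403,262],[412,262]],.117), onz(ci,[[378,184]],.117),onz(ci,[[388,183]],.117))
s=ctrl.get_state()
a=np.radians(80.1);M=np.array([[-np.sin(a),np.cos(a),0],[np.cos(a),np.sin(a),0],[0,0,-1]])
print(M.T@(np.array([.529,-.0947,.200])-s['eef_pos'])*1000)
E
```

```text
[489.31547619047615, 389.8401360544217] [[ 0.7512893  -0.05879727  0.083     ]]
[450.1384750219106, 201.89804265264388] [[ 0.53843762 -0.04259567  0.083     ]]
[382.25487189316976, 91.28739377675548] [[ 0.43810281 -0.06506168  0.083     ]]
[[ 0.55371842 -0.09660098  0.117     ]
 [ 0.55631283 -0.09051725  0.117     ]] [[ 0.49101772 -0.09364359  0.117     ]] [[ 0.49297327 -0.08722533  0.117     ]]
[-20.76289741  47.30615223  42.84360274]
```

Call:
step_arm --deltas '[{"tx": 0, "ty": 0, "tz": 0, "spin": -0.118, "gripper": 1}, {"tx": 0, "ty": 0, "tz": 0, "spin": -0.117, "gripper": 1}]'

```text
time_s: 1.98
eef_pos: [0.4983, -0.1412, 0.2432]
orientation: [0.085, 0.996, 0.0, -0.001]
ft_force: [-0.6, 0.8, 0.3]
opening: 1.002
grip_force: 0.0
```

Call:
step_arm --deltas '[{"tx": -7, "ty": 16, "tz": 14, "spin": 0, "gripper": 1}, {"tx": -7, "ty": 16, "tz": 14, "spin": 0, "gripper": 1}, {"tx": -7, "ty": 17, "tz": 14, "spin": 0, "gripper": 1}, {"tx": 0, "ty": 0, "tz": 0, "spin": 0, "gripper": 1}, {"tx": 0, "ty": 0, "tz": 0, "spin": 0, "gripper": 1}]'

```text
time_s: 2.4
eef_pos: [0.5268, -0.0971, 0.2007]
orientation: [0.088, 0.996, 0.0, -0.002]
ft_force: [-0.1, 0.1, -0.3]
opening: 1.003
grip_force: 0.0
```

```bash
python3 - <<'E'
from h import *
s=ctrl.get_state();print(s['time_s'],s['eef_pos'],R.from_quat(s['orientation']).as_matrix().round(4).tolist(),s['ft_force'])
im=ctrl.snapshot('wrist');cv2.imwrite('pics/w2.png',im[:,:,::-1])
E
```

```text
2.4 [ 0.52677802 -0.09705984  0.20067076] [[-0.9844, 0.1758, -0.0032], [0.1758, 0.9844, 0.0006], [0.0032, -0.0, -1.0]] [-0.10925048  0.09954453 -0.32995532]
```

View pics/w2.png

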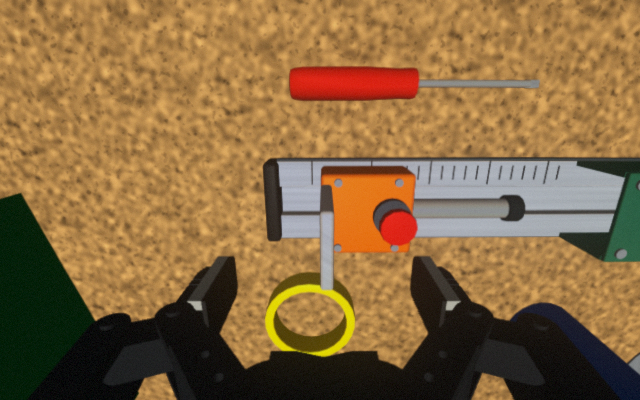

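The wrist view shows the rail level in the image. The plate is at column 326, centred between the fingers at columns 235 and 413.

Call:
step_arm --deltas '[{"tx": 0, "ty": 1, "tz": 15, "spin": 0, "gripper": 1}, {"tx": 0, "ty": 1, "tz": 14, "spin": 0, "gripper": 1}, {"tx": 0, "ty": 0, "tz": 11, "spin": 0, "gripper": 0.5}, {"tx": 0, "ty": 0, "tz": 0, "spin": 0, "gripper": 0}, {"tx": 0, "ty": 0, "tz": 0, "spin": 0, "gripper": -0.4}]'

```text
time_s: 2.87
eef_pos: [0.5275, -0.0962, 0.1618]
orientation: [0.089, 0.996, 0.0, -0.001]
ft_force: [0.5, 0.9, 0.1]
opening: 0.608
grip_force: 0.0
```

Call:
step_arm --deltas '[{"tx": 0, "ty": 0, "tz": 0, "spin": 0, "gripper": -0.5}, {"tx": 0, "ty": 0, "tz": 0, "spin": 0, "gripper": -0.6}, {"tx": 0, "ty": 0, "tz": 0, "spin": 0, "gripper": -0.6}, {"tx": 0, "ty": 0, "tz": 0, "spin": 0, "gripper": -0.6}]'

```text
time_s: 3.2
eef_pos: [0.5285, -0.0959, 0.1626]
orientation: [0.089, 0.996, -0.0, 0.001]
ft_force: [-0.1, 0.7, -0.1]
opening: 0.198
grip_force: 0.0
```

```bash
python3 - <<'E'
from h import *
s=ctrl.get_state();print(s['time_s'],s['eef_pos'],s['opening'],s['ft_force'])
im=ctrl.snapshot('wrist');cv2.imwrite('pics/w3.png',im[:,:,::-1])
E
```

```text
3.2 [ 0.52846677 -0.09591711  0.16260768] 0.1980275886834304 [-0.11824882  0.65081872 -0.11103445]
```

View pics/w3.png

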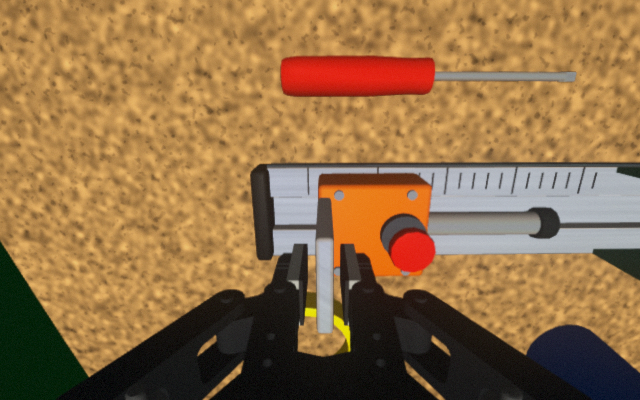

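The plate (column 325) sits between the pads at columns 303 and 343, nicely centred. Closing on it now.

Call:
step_arm --deltas '[{"tx": 0, "ty": 0, "tz": 0, "spin": 0, "gripper": -1}, {"tx": 0, "ty": 0, "tz": 0, "spin": 0, "gripper": -1}, {"tx": 0, "ty": 0, "tz": 0, "spin": 0, "gripper": -1}, {"tx": 0, "ty": 0, "tz": 0, "spin": 0, "gripper": -1}]'

```text
time_s: 3.58
eef_pos: [0.5283, -0.0955, 0.1624]
orientation: [0.089, 0.996, 0.0, 0.0]
ft_force: [-0.6, 1.5, 5.0]
opening: 0.081
grip_force: 59.8
```

Call:
step_arm --deltas '[{"tx": 0, "ty": 1, "tz": 0, "spin": 0, "gripper": -1}, {"tx": 0, "ty": 1, "tz": 0, "spin": 0, "gripper": -1}, {"tx": 0, "ty": 1, "tz": 0, "spin": 0, "gripper": -1}, {"tx": 0, "ty": 1, "tz": 0, "spin": 0, "gripper": -1}]'

```text
time_s: 3.92
eef_pos: [0.5285, -0.0947, 0.1624]
orientation: [0.09, 0.996, -0.004, -0.0]
ft_force: [-4.1, -12.4, 6.3]
opening: 0.083
grip_force: 60.0
```

Call:
step_arm --deltas '[{"tx": 0, "ty": 1, "tz": 0, "spin": 0, "gripper": -1}, {"tx": 0, "ty": 1, "tz": 0, "spin": 0, "gripper": -1}, {"tx": 0, "ty": 1, "tz": 0, "spin": 0, "gripper": -1}, {"tx": 0, "ty": 1, "tz": 0, "spin": 0, "gripper": -1}, {"tx": 0, "ty": 1, "tz": 0, "spin": 0, "gripper": -1}]'

```text
time_s: 4.33
eef_pos: [0.5291, -0.0917, 0.1625]
orientation: [0.09, 0.996, -0.007, -0.001]
ft_force: [-5.5, -17.7, 5.3]
opening: 0.083
grip_force: 60.2
```

Call:
step_arm --deltas '[{"tx": 0, "ty": 1, "tz": 0, "spin": 0, "gripper": -1}, {"tx": 0, "ty": 1, "tz": 0, "spin": 0, "gripper": -1}, {"tx": 0, "ty": 1, "tz": 0, "spin": 0, "gripper": -1}, {"tx": 0, "ty": 1, "tz": 0, "spin": 0, "gripper": -1}, {"tx": 0, "ty": 1, "tz": 0, "spin": 0, "gripper": -1}]'

```text
time_s: 4.75
eef_pos: [0.5299, -0.0868, 0.1625]
orientation: [0.09, 0.996, -0.007, -0.001]
ft_force: [-5.6, -17.5, 5.5]
opening: 0.079
grip_force: 60.2
```

Call:
step_arm --deltas '[{"tx": 0, "ty": 1.5, "tz": 0, "spin": 0, "gripper": -1}, {"tx": 0, "ty": 1.5, "tz": 0, "spin": 0, "gripper": -1}, {"tx": 0, "ty": 1.5, "tz": 0, "spin": 0, "gripper": -1}, {"tx": 0, "ty": 1.5, "tz": 0, "spin": 0, "gripper": -1}, {"tx": 0, "ty": 1.5, "tz": 0, "spin": 0, "gripper": -1}]'

```text
time_s: 5.17
eef_pos: [0.5312, -0.0794, 0.1625]
orientation: [0.09, 0.996, -0.007, -0.001]
ft_force: [-5.5, -15.3, 5.6]
opening: 0.082
grip_force: 60.3
```

Call:
step_arm --deltas '[{"tx": 0, "ty": 1.5, "tz": 0, "spin": 0, "gripper": -1}, {"tx": 0, "ty": 1.5, "tz": 0, "spin": 0, "gripper": -1}, {"tx": 0, "ty": 1.5, "tz": 0, "spin": 0, "gripper": -1}, {"tx": 0, "ty": 1.5, "tz": 0, "spin": 0, "gripper": -1}, {"tx": 0, "ty": 1.5, "tz": 0, "spin": 0, "gripper": -1}]'

```text
time_s: 5.58
eef_pos: [0.5325, -0.072, 0.1625]
orientation: [0.09, 0.996, -0.007, -0.001]
ft_force: [-5.8, -17.5, 5.7]
opening: 0.081
grip_force: 60.3
```

Call:
step_arm --deltas '[{"tx": 0, "ty": 1.5, "tz": 0, "spin": 0, "gripper": -1}, {"tx": 0, "ty": 1.5, "tz": 0, "spin": 0, "gripper": -1}, {"tx": 0, "ty": 1.5, "tz": 0, "spin": 0, "gripper": -1}, {"tx": 0, "ty": 1.5, "tz": 0, "spin": 0, "gripper": -1}, {"tx": 0, "ty": 1.5, "tz": 0, "spin": 0, "gripper": -1}]'

```text
time_s: 6.0
eef_pos: [0.5343, -0.0616, 0.1624]
orientation: [0.089, 0.996, -0.003, -0.0]
ft_force: [-3.3, -6.0, 5.7]
opening: 0.085
grip_force: 60.3
```

Broken free, and the drag is down to about 6 N.

Call:
step_arm --deltas '[{"tx": 0, "ty": 3, "tz": 0, "spin": 0, "gripper": -1}, {"tx": 0, "ty": 3, "tz": 0, "spin": 0, "gripper": -1}, {"tx": 0, "ty": 3, "tz": 0, "spin": 0, "gripper": -1}, {"tx": 0, "ty": 3, "tz": 0, "spin": 0, "gripper": -1}, {"tx": 0, "ty": 3, "tz": 0, "spin": 0, "gripper": -1}]'

```text
time_s: 6.42
eef_pos: [0.5369, -0.0467, 0.1624]
orientation: [0.089, 0.996, -0.003, -0.0]
ft_force: [-3.3, -5.5, 6.4]
opening: 0.079
grip_force: 60.3
```

Call:
step_arm --deltas '[{"tx": 0, "ty": 3, "tz": 0, "spin": 0, "gripper": -1}, {"tx": 0, "ty": 3, "tz": 0, "spin": 0, "gripper": -1}, {"tx": 0, "ty": 2, "tz": 0, "spin": 0, "gripper": -1}, {"tx": 0, "ty": 2, "tz": 0, "spin": 0, "gripper": -1}, {"tx": 0, "ty": 1, "tz": 0, "spin": 0, "gripper": -1}]'

```text
time_s: 6.83
eef_pos: [0.5388, -0.0357, 0.1624]
orientation: [0.089, 0.996, -0.002, -0.0]
ft_force: [-4.3, -6.1, 5.8]
opening: 0.084
grip_force: 60.4
```

Call:
step_arm --deltas '[{"tx": 0, "ty": 1, "tz": 0, "spin": 0, "gripper": -1}, {"tx": 0, "ty": 1, "tz": 0, "spin": 0, "gripper": -1}, {"tx": 0, "ty": 1, "tz": 0, "spin": 0, "gripper": -1}, {"tx": 0, "ty": 1, "tz": 0, "spin": 0, "gripper": -1}, {"tx": 0, "ty": 1, "tz": 0, "spin": 0, "gripper": -1}]'

```text
time_s: 7.25
eef_pos: [0.5396, -0.0309, 0.1624]
orientation: [0.089, 0.996, -0.002, -0.0]
ft_force: [-3.2, -5.3, 6.8]
opening: 0.077
grip_force: 60.3
```

Call:
step_arm --deltas '[{"tx": 0, "ty": 1, "tz": 0, "spin": 0, "gripper": -1}, {"tx": 0, "ty": 1, "tz": 0, "spin": 0, "gripper": -1}, {"tx": 0, "ty": 1, "tz": 0, "spin": 0, "gripper": -1}, {"tx": 0, "ty": 1, "tz": 0, "spin": 0, "gripper": -1}, {"tx": 0, "ty": 1, "tz": 0, "spin": 0, "gripper": -1}]'

```text
time_s: 7.67
eef_pos: [0.5405, -0.026, 0.1624]
orientation: [0.089, 0.996, -0.002, -0.0]
ft_force: [-2.9, -4.9, 6.4]
opening: 0.078
grip_force: 60.3
```

Call:
step_arm --deltas '[{"tx": 0, "ty": 1, "tz": 0, "spin": 0, "gripper": -1}, {"tx": 0, "ty": 1, "tz": 0, "spin": 0, "gripper": -1}, {"tx": 0, "ty": 1, "tz": 0, "spin": 0, "gripper": -1}, {"tx": 0, "ty": 1, "tz": 0, "spin": 0, "gripper": -1}, {"tx": 0, "ty": 1, "tz": 0, "spin": 0, "gripper": -1}]'

```text
time_s: 8.08
eef_pos: [0.5414, -0.0211, 0.1624]
orientation: [0.089, 0.996, -0.002, -0.0]
ft_force: [-3.8, -4.6, 6.2]
opening: 0.084
grip_force: 60.3
```

Call:
step_arm --deltas '[{"tx": 0, "ty": 1, "tz": 0, "spin": 0, "gripper": -1}, {"tx": 0, "ty": 1, "tz": 0, "spin": 0, "gripper": -1}, {"tx": 0, "ty": 1, "tz": 0, "spin": 0, "gripper": -1}, {"tx": 0, "ty": 1, "tz": 0, "spin": 0, "gripper": -1}, {"tx": 0, "ty": 1, "tz": 0, "spin": 0, "gripper": -1}]'

```text
time_s: 8.5
eef_pos: [0.5423, -0.0161, 0.1624]
orientation: [0.089, 0.996, -0.002, -0.0]
ft_force: [-3.4, -4.9, 6.4]
opening: 0.084
grip_force: 60.3
```

Call:
step_arm --deltas '[{"tx": 0, "ty": 1, "tz": 0, "spin": 0, "gripper": -1}, {"tx": 0, "ty": 1, "tz": 0, "spin": 0, "gripper": -1}, {"tx": 0, "ty": 1, "tz": 0, "spin": 0, "gripper": -1}, {"tx": 0, "ty": 1, "tz": 0, "spin": 0, "gripper": -1}, {"tx": 0, "ty": 1, "tz": 0, "spin": 0, "gripper": -1}]'

```text
time_s: 8.92
eef_pos: [0.5431, -0.0112, 0.1624]
orientation: [0.089, 0.996, -0.002, -0.0]
ft_force: [-3.8, -5.9, 6.6]
opening: 0.084
grip_force: 60.3
```

Call:
step_arm --deltas '[{"tx": 0, "ty": 1, "tz": 0, "spin": 0, "gripper": -1}, {"tx": 0, "ty": 1, "tz": 0, "spin": 0, "gripper": -1}, {"tx": 0, "ty": 1, "tz": 0, "spin": 0, "gripper": -1}, {"tx": 0, "ty": 1, "tz": 0, "spin": 0, "gripper": -1}]'

```text
time_s: 9.25
eef_pos: [0.5438, -0.0073, 0.1624]
orientation: [0.089, 0.996, -0.002, -0.0]
ft_force: [-3.6, -5.7, 7.6]
opening: 0.078
grip_force: 60.3
```

Call:
step_arm --deltas '[{"tx": 0, "ty": 1, "tz": 0, "spin": 0, "gripper": -1}, {"tx": 0, "ty": 1, "tz": 0, "spin": 0, "gripper": -1}, {"tx": 0, "ty": 1, "tz": 0, "spin": 0, "gripper": -1}, {"tx": 0, "ty": 1, "tz": 0, "spin": 0, "gripper": -1}, {"tx": 0, "ty": 1, "tz": 0, "spin": 0, "gripper": -1}]'

```text
time_s: 9.67
eef_pos: [0.5447, -0.0023, 0.1624]
orientation: [0.089, 0.996, -0.002, -0.0]
ft_force: [-3.2, -6.0, 7.8]
opening: 0.078
grip_force: 60.3
```

Call:
step_arm --deltas '[{"tx": 0, "ty": 1, "tz": 0, "spin": 0, "gripper": -1}, {"tx": 0, "ty": 1, "tz": 0, "spin": 0, "gripper": -1}, {"tx": 0, "ty": 1, "tz": 0, "spin": 0, "gripper": -1}, {"tx": 0, "ty": 1, "tz": 0, "spin": 0, "gripper": -1}, {"tx": 0, "ty": 1, "tz": 0, "spin": 0, "gripper": -1}]'

```text
time_s: 10.08
eef_pos: [0.5455, 0.0026, 0.1624]
orientation: [0.089, 0.996, -0.002, -0.0]
ft_force: [-4.3, -4.2, 6.3]
opening: 0.081
grip_force: 60.3
```

Call:
step_arm --deltas '[{"tx": 0, "ty": 1, "tz": 0, "spin": 0, "gripper": -1}, {"tx": 0, "ty": 1, "tz": 0, "spin": 0, "gripper": -1}, {"tx": 0, "ty": 1, "tz": 0, "spin": 0, "gripper": -1}, {"tx": 0, "ty": 1, "tz": 0, "spin": 0, "gripper": -1}, {"tx": 0, "ty": 1, "tz": 0, "spin": 0, "gripper": -1}]'

```text
time_s: 10.5
eef_pos: [0.5464, 0.0075, 0.1624]
orientation: [0.089, 0.996, -0.002, -0.0]
ft_force: [-3.0, -5.9, 6.8]
opening: 0.086
grip_force: 60.3
```

Call:
step_arm --deltas '[{"tx": 0, "ty": 1, "tz": 0, "spin": 0, "gripper": -1}, {"tx": 0, "ty": 1, "tz": 0, "spin": 0, "gripper": -1}, {"tx": 0, "ty": 1, "tz": 0, "spin": 0, "gripper": -1}, {"tx": 0, "ty": 1, "tz": 0, "spin": 0, "gripper": -1}, {"tx": 0, "ty": 1, "tz": 0, "spin": 0, "gripper": -1}]'

```text
time_s: 10.92
eef_pos: [0.5473, 0.0124, 0.1624]
orientation: [0.089, 0.996, -0.002, -0.0]
ft_force: [-3.7, -5.3, 7.6]
opening: 0.081
grip_force: 60.4
```

Call:
step_arm --deltas '[{"tx": 0, "ty": 1, "tz": 0, "spin": 0, "gripper": -1}, {"tx": 0, "ty": 1, "tz": 0, "spin": 0, "gripper": -1}, {"tx": 0, "ty": 1, "tz": 0, "spin": 0, "gripper": -1}, {"tx": 0, "ty": 1, "tz": 0, "spin": 0, "gripper": -1}, {"tx": 0, "ty": 1, "tz": 0, "spin": 0, "gripper": -1}]'

```text
time_s: 11.33
eef_pos: [0.5481, 0.0174, 0.1624]
orientation: [0.089, 0.996, -0.002, -0.0]
ft_force: [-3.7, -6.5, 7.7]
opening: 0.082
grip_force: 60.4
```

Call:
step_arm --deltas '[{"tx": 0, "ty": 1, "tz": 0, "spin": 0, "gripper": -1}, {"tx": 0, "ty": 1, "tz": 0, "spin": 0, "gripper": -1}, {"tx": 0, "ty": 1, "tz": 0, "spin": 0, "gripper": -1}]'

```text
time_s: 11.58
eef_pos: [0.5486, 0.0203, 0.1624]
orientation: [0.089, 0.996, -0.002, -0.0]
ft_force: [-3.7, -5.4, 6.8]
opening: 0.08
grip_force: 60.4
```

Call:
step_arm --deltas '[{"tx": 0, "ty": 1, "tz": 0, "spin": 0, "gripper": -1}, {"tx": 0, "ty": 1, "tz": 0, "spin": 0, "gripper": -1}, {"tx": 0, "ty": 1, "tz": 0, "spin": 0, "gripper": -1}, {"tx": 0, "ty": 1, "tz": 0, "spin": 0, "gripper": -1}, {"tx": 0, "ty": 1, "tz": 0, "spin": 0, "gripper": -1}]'

```text
time_s: 12.0
eef_pos: [0.5495, 0.0253, 0.1624]
orientation: [0.089, 0.996, -0.002, -0.0]
ft_force: [-3.7, -5.5, 7.4]
opening: 0.081
grip_force: 60.4
```

Call:
step_arm --deltas '[{"tx": 0, "ty": 1, "tz": 0, "spin": 0, "gripper": -1}, {"tx": 0, "ty": 1, "tz": 0, "spin": 0, "gripper": -1}, {"tx": 0, "ty": 1, "tz": 0, "spin": 0, "gripper": -1}, {"tx": 0, "ty": 1, "tz": 0, "spin": 0, "gripper": -1}]'

```text
time_s: 12.33
eef_pos: [0.5502, 0.0289, 0.1624]
orientation: [0.089, 0.996, -0.003, -0.0]
ft_force: [-4.3, -7.1, 7.4]
opening: 0.081
grip_force: 60.5
```

Call:
step_arm --deltas '[{"tx": 0, "ty": 1, "tz": 0, "spin": 0, "gripper": -1}, {"tx": 0, "ty": 1, "tz": 0, "spin": 0, "gripper": -1}]'

```text
time_s: 12.5
eef_pos: [0.5504, 0.0304, 0.1624]
orientation: [0.089, 0.996, -0.003, -0.001]
ft_force: [-4.4, -8.9, 7.6]
opening: 0.08
grip_force: 60.6
```

```bash
python3 - <<'E'
from h import *
print(ctrl.get_state()['ft_force'])
E
```

```text
[-4.3601034  -8.85027169  7.56366581]
```

Call:
step_arm --deltas '[{"tx": 0, "ty": 0.5, "tz": 0, "spin": 0, "gripper": -1}, {"tx": 0, "ty": 0.5, "tz": 0, "spin": 0, "gripper": -1}, {"tx": 0, "ty": 0, "tz": 0, "spin": 0, "gripper": -1}]'

```text
time_s: 12.75
eef_pos: [0.5505, 0.0312, 0.1624]
orientation: [0.089, 0.996, -0.004, -0.001]
ft_force: [-5.0, -9.4, 7.8]
opening: 0.08
grip_force: 60.6
```

Call:
step_arm --deltas '[{"tx": 0, "ty": -0.5, "tz": 0, "spin": 0, "gripper": -1}, {"tx": 0, "ty": -0.5, "tz": 0, "spin": 0, "gripper": -1}, {"tx": 0, "ty": 0, "tz": 0, "spin": 0, "gripper": -1}]'

```text
time_s: 13.0
eef_pos: [0.5505, 0.031, 0.1624]
orientation: [0.089, 0.996, -0.002, -0.001]
ft_force: [-4.9, -6.2, 7.9]
opening: 0.083
grip_force: 60.5
```

Call:
step_arm --deltas '[{"tx": 0, "ty": -0.5, "tz": 0, "spin": 0, "gripper": -1}, {"tx": 0, "ty": -0.5, "tz": 0, "spin": 0, "gripper": -1}, {"tx": 0, "ty": 0, "tz": 0, "spin": 0, "gripper": -0.7}, {"tx": 0, "ty": 0, "tz": 0, "spin": 0, "gripper": -0.4}, {"tx": 0, "ty": 0, "tz": 0, "spin": 0, "gripper": -0.4}]'

```text
time_s: 13.42
eef_pos: [0.5508, 0.0318, 0.1614]
orientation: [0.089, 0.996, 0.0, -0.0]
ft_force: [-0.3, -0.7, 0.2]
opening: 0.301
grip_force: 0.0
```

Call:
step_arm --deltas '[{"tx": 0, "ty": 0, "tz": -5, "spin": 0, "gripper": -0.4}, {"tx": 0, "ty": 0, "tz": -15, "spin": 0, "gripper": -0.4}, {"tx": 0, "ty": 0, "tz": -20, "spin": 0, "gripper": -0.4}, {"tx": 0, "ty": 0, "tz": -20, "spin": 0, "gripper": -0.4}, {"tx": 0, "ty": 0, "tz": 0, "spin": 0, "gripper": -0.4}]'

```text
time_s: 13.83
eef_pos: [0.5536, 0.0317, 0.2262]
orientation: [0.089, 0.996, 0.0, 0.004]
ft_force: [1.5, -0.5, 0.2]
opening: 0.3
grip_force: 0.0
```

```bash
python3 - <<'E'
from h import *
s=ctrl.get_state();print(s['time_s'],s['eef_pos'],R.from_quat(s['orientation']).as_matrix().round(4).tolist(),s['ft_force'])
ci=ctrl.camera_info('wrist')
im=ctrl.snapshot('wrist');cv2.imwrite('pics/w4.png',im[:,:,::-1])
for k in blobs(im,(0,200,100),(4,255,255),100): print(cen(k),onz(ci,[cen(k)],.083))
E
```

```text
13.8333 [0.55362327 0.03174707 0.22621348] [[-0.9842, 0.1767, 0.0076], [0.1767, 0.9843, -0.0003], [-0.0076, 0.001, -1.0]] [ 1.48750756 -0.50830529  0.20491421]
[385.74240422721266, 206.48018494055484] [[0.55912185 0.07784571 0.083     ]]
[195.7483277144539, 77.8661636431744] [[ 0.44777072 -0.03482975  0.083     ]]
```

View pics/w4.png

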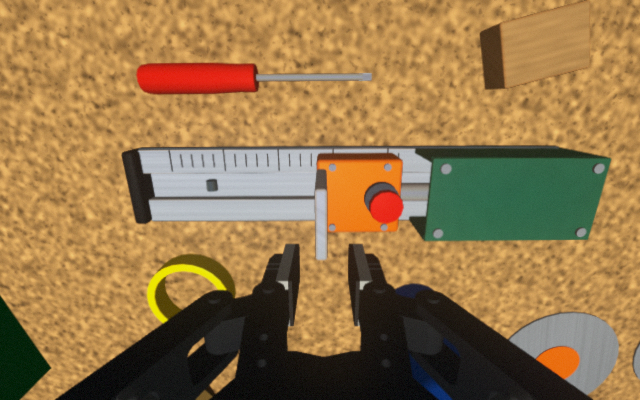

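The plate is released with the carriage near the hood. The button is at (386,206), which agrees with the grip geometry. Next I shut the fingers, turn 90° and move over the button.

Call:
step_arm --deltas '[{"tx": 0, "ty": 15, "tz": 0, "spin": 0, "gripper": -1}, {"tx": 0, "ty": 16, "tz": 0, "spin": 0, "gripper": -1}, {"tx": 0, "ty": 16, "tz": 0, "spin": 0, "gripper": -1}, {"tx": 0, "ty": 0, "tz": 0, "spin": 0.1208, "gripper": -1}, {"tx": 0, "ty": 0, "tz": 0, "spin": 0.1208, "gripper": -1}]'

```text
time_s: 14.3
eef_pos: [0.5586, 0.0789, 0.2205]
orientation: [0.21, 0.978, -0.0, -0.001]
ft_force: [-0.0, -0.4, 0.7]
opening: -0.005
grip_force: 0.0
```

Call:
step_arm --deltas '[{"tx": 0, "ty": 0, "tz": 0, "spin": 0.1208, "gripper": -1}, {"tx": 0, "ty": 0, "tz": 0, "spin": 0.1208, "gripper": -1}, {"tx": 0, "ty": 0, "tz": 0, "spin": 0.1208, "gripper": -1}, {"tx": 0, "ty": 0, "tz": 0, "spin": 0.1208, "gripper": -1}, {"tx": 0, "ty": 0, "tz": 0, "spin": 0.1208, "gripper": -1}]'

```text
time_s: 14.72
eef_pos: [0.5585, 0.0781, 0.2205]
orientation: [0.492, 0.87, -0.001, -0.001]
ft_force: [0.2, -0.6, 0.3]
opening: -0.0
grip_force: 0.0
```

Call:
step_arm --deltas '[{"tx": 0, "ty": 0, "tz": 0, "spin": 0.1208, "gripper": -1}, {"tx": 0, "ty": 0, "tz": 0, "spin": 0.1208, "gripper": -1}, {"tx": 0, "ty": 0, "tz": 0, "spin": 0.1208, "gripper": -1}, {"tx": 0, "ty": 0, "tz": 0, "spin": 0.1208, "gripper": -1}, {"tx": 0, "ty": 0, "tz": 0, "spin": 0.1208, "gripper": -1}]'

```text
time_s: 15.13
eef_pos: [0.5585, 0.078, 0.2205]
orientation: [0.729, 0.685, -0.001, -0.001]
ft_force: [-0.4, 0.1, 0.7]
opening: 0.003
grip_force: 0.0
```

Call:
step_arm --deltas '[{"tx": 0, "ty": 0, "tz": 0, "spin": 0.1208, "gripper": -1}, {"tx": 0, "ty": 0, "tz": 0, "spin": 0, "gripper": -1}, {"tx": 0, "ty": 0, "tz": 0, "spin": 0, "gripper": -1}, {"tx": 0, "ty": 0, "tz": 0, "spin": 0, "gripper": -1}]'

```text
time_s: 15.47
eef_pos: [0.5589, 0.078, 0.2212]
orientation: [0.766, 0.643, -0.0, -0.0]
ft_force: [-0.4, 0.4, -0.4]
opening: 0.001
grip_force: 0.0
```

```bash
python3 - <<'E'
from h import *
s=ctrl.get_state();M=R.from_quat(s['orientation']).as_matrix();print(s['eef_pos'],M.round(4).tolist(),s['opening'],s['joint_positions'][5])
print(M.T@(np.array([.559,.0787,.16])-s['eef_pos'])*1000)
E
```

```text
[0.55888612 0.07800003 0.22120576] [[0.1739, 0.9848, -0.0011], [0.9848, -0.1739, -0.0], [-0.0002, -0.0011, -1.0]] 0.001408633771222637 1.7697451167880374
[7.23887657e-01 5.88556967e-02 6.12055623e+01]
```

Call:
step_arm --deltas '[{"tx": 0.7, "ty": 0, "tz": 20, "spin": 0, "gripper": -1}, {"tx": 0, "ty": 0, "tz": 20, "spin": 0, "gripper": -1}, {"tx": 0, "ty": 0, "tz": 15, "spin": 0, "gripper": -1}, {"tx": 0, "ty": 0, "tz": 4, "spin": 0, "gripper": -1}, {"tx": 0, "ty": 0, "tz": 0, "spin": 0, "gripper": -1}]'

```text
time_s: 15.88
eef_pos: [0.558, 0.0787, 0.1613]
orientation: [0.767, 0.642, -0.001, -0.001]
ft_force: [0.7, -0.8, 0.2]
opening: -0.001
grip_force: 0.0
```

Call:
step_arm --deltas '[{"tx": 0, "ty": 0, "tz": 2, "spin": 0, "gripper": -1}, {"tx": 0, "ty": 0, "tz": 2, "spin": 0, "gripper": -1}, {"tx": 0, "ty": 0, "tz": 2, "spin": 0, "gripper": -1}, {"tx": 0, "ty": 0, "tz": 2, "spin": 0, "gripper": -1}]'

```text
time_s: 16.22
eef_pos: [0.5601, 0.0787, 0.1557]
orientation: [0.767, 0.642, 0.001, 0.001]
ft_force: [-0.6, -0.8, -0.1]
opening: -0.002
grip_force: 0.0
```

Call:
step_arm --deltas '[{"tx": 0, "ty": 0, "tz": 1.5, "spin": 0, "gripper": -1}, {"tx": 0, "ty": 0, "tz": 1.5, "spin": 0, "gripper": -1}, {"tx": 0, "ty": 0, "tz": 1, "spin": 0, "gripper": -1}, {"tx": 0, "ty": 0, "tz": 0, "spin": 0, "gripper": -1}]'

```text
time_s: 16.55
eef_pos: [0.56, 0.0787, 0.1514]
orientation: [0.767, 0.642, 0.001, 0.001]
ft_force: [0.7, 0.1, 3.1]
opening: 0.002
grip_force: 1.5
```

Call:
step_arm --deltas '[{"tx": 0, "ty": 0, "tz": 1, "spin": 0, "gripper": -1}, {"tx": 0, "ty": 0, "tz": 1, "spin": 0, "gripper": -1}, {"tx": 0, "ty": 0, "tz": 1, "spin": 0, "gripper": -1}, {"tx": 0, "ty": 0, "tz": 1, "spin": 0, "gripper": -1}]'

```text
time_s: 16.88
eef_pos: [0.56, 0.0787, 0.1472]
orientation: [0.767, 0.642, 0.001, 0.0]
ft_force: [1.6, 0.9, 3.9]
opening: -0.002
grip_force: 1.8
```

Call:
step_arm --deltas '[{"tx": 0, "ty": 0, "tz": 1, "spin": 0, "gripper": -1}, {"tx": 0, "ty": 0, "tz": 1, "spin": 0, "gripper": -1}, {"tx": 0, "ty": 0, "tz": 0, "spin": 0, "gripper": -1}]'

```text
time_s: 17.13
eef_pos: [0.56, 0.0787, 0.1456]
orientation: [0.767, 0.642, 0.001, 0.0]
ft_force: [1.5, -0.1, 5.8]
opening: 0.005
grip_force: 3.3
```

Call:
step_arm --deltas '[{"tx": 0, "ty": 0, "tz": 1, "spin": 0, "gripper": -1}, {"tx": 0, "ty": 0, "tz": 1, "spin": 0, "gripper": -1}, {"tx": 0, "ty": 0, "tz": 0, "spin": 0, "gripper": -1}]'

```text
time_s: 17.38
eef_pos: [0.5601, 0.0787, 0.1454]
orientation: [0.767, 0.642, 0.001, 0.001]
ft_force: [-2.6, -0.5, 17.6]
opening: 0.005
grip_force: 8.7
```

The plunger has bottomed out at 17.6 N without moving further, so I lift off.

Call:
step_arm --deltas '[{"tx": 0, "ty": 0, "tz": -3, "spin": 0, "gripper": -1}, {"tx": 0, "ty": 0, "tz": -10, "spin": 0, "gripper": -1}, {"tx": 0, "ty": 0, "tz": -20, "spin": 0, "gripper": -1}, {"tx": 0, "ty": 0, "tz": -30, "spin": 0, "gripper": -1}, {"tx": 0, "ty": 0, "tz": -30, "spin": 0, "gripper": -1}]'

```text
time_s: 17.8
eef_pos: [0.5571, 0.0786, 0.2349]
orientation: [0.767, 0.642, -0.002, -0.002]
ft_force: [0.3, -0.4, -0.4]
opening: 0.002
grip_force: 0.0
```

Call:
step_arm --deltas '[{"tx": -25, "ty": 0, "tz": 0, "spin": 0, "gripper": -1}, {"tx": -35, "ty": 0, "tz": 0, "spin": 0, "gripper": -1}, {"tx": -35, "ty": 0, "tz": 0, "spin": 0, "gripper": -1}, {"tx": -25, "ty": 0, "tz": 0, "spin": 0, "gripper": -1}, {"tx": 0, "ty": 0, "tz": 0, "spin": 0, "gripper": -1}]'

```text
time_s: 18.22
eef_pos: [0.5364, -0.0427, 0.2352]
orientation: [0.768, 0.64, -0.002, -0.0]
ft_force: [0.4, -0.2, -0.4]
opening: 0.001
grip_force: 0.0
```

```bash
python3 - <<'E'
from h import *
ci=ctrl.camera_info('wrist')
im=ctrl.snapshot('wrist');cv2.imwrite('pics/w5.png',im[:,:,::-1])
for k in blobs(im,(0,200,100),(4,255,255),100): print(cen(k),onz(ci,[cen(k)],.073))
s=ctrl.get_state();print(s['time_s'],s['eef_pos'],s['ft_force'])
E
```

```text
[232.54585515922506, 214.4972977467365] [[ 0.46169338 -0.03870843  0.073     ]]
[609.5127765881513, 167.41870092790862] [[ 0.76562565 -0.05384982  0.073     ]]
[325.16721568627446, 33.82525490196078] [[0.56041791 0.07833968 0.073     ]]
18.2667 [ 0.53681247 -0.04103723  0.23518211] [0.91419659 0.49898233 0.22628454]
```

View pics/w5.png

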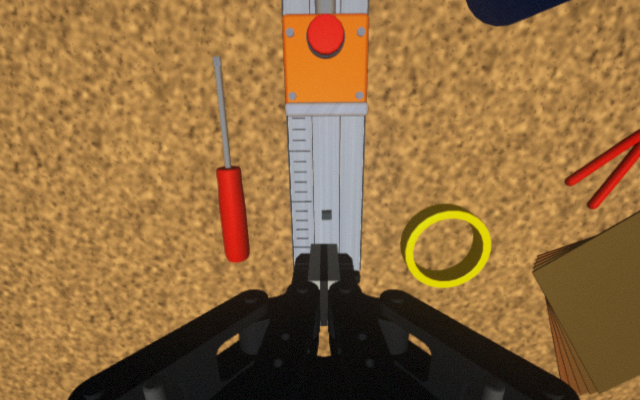

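The carriage has stayed put. The button at (325,34) casts to (0.560, 0.078) at its pressed height, and the screwdriver and tape haven't been disturbed. Handing in.

```bash
python3 -c "
from cell import ctrl
print(ctrl.finish_job())"
```

```text
the job is handed in; nothing more can be done
None
```

I handed the job in at about 18 s: the carriage broke free and rests on the hidden stop with an estimated 4 N, the plunger bottomed out at 17.6 N, and the gripper never went near the flask, tape, screwdriver or screw box; the hand-in returned no verdict.

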